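Close and latch the tool case

TASK

The lesson is over: shut the lid of the grey tool case, hook the latch's wire loop over the keeper on the lid, and push the latch lever down past centre until it is fully home, so that the case is clamped shut. Leave the mug, the roll of tape and the pencil where they are.

Things in the scene. Friction and masses are not known exactly. Their poses are not given: they have to be found in the camera images.
- case: Grey metal tool case, 160 deep (x) x 240 wide (y) x 165 mm high shut (box 135, lid 30); heavy, does not shift. Origin: centre of its underside. x points from its front face (x = -80) to the rear, y left seen from the front, z up. Latch in the middle of the front; lid hinged at the rear rim. A folded handle lies on the lid's rear half, 13 mm high; the front 80 mm of the lid's top are free.
- case_lid (a joint): Lid angle, rad: 0 = shut, grows as it opens (starts 0.5 to 0.85). It turns about the line x = +80, z = 135 mm of the case's frame, which runs along y. The hinge is stiff and holds the lid where it is left; a light push of 1 to 2 N on its front closes it.
- lid_front (a point): Point on the lid's top face, mid-width, 18 mm behind its front edge: a place to push the lid shut. In the lid's frame it lies 142 mm in front of the hinge line and 30 mm above it. Axes: the lid's; with the lid shut, the case's.
- keeper_seat (a point): Seat in the keeper, a bent steel hook on the middle of the lid's front: a shelf 26 mm wide and 26 mm deep, with a lip at its outer end, 10 mm above the shelf, 3 mm thick, inner side 23 mm from the lid's face. The point is the centre of the loop's bar when hooked: 3 mm above the shelf, 17 mm from the face; lid shut: x = -97, y = 0, z = 150 mm in the case's frame. Axes as the lid's.
- lever_pivot (a point): Pin on which the latch lever turns, on the front of the case at x = -98, y = 0, z = 100 mm in the case's frame; it runs along y. Axes as the case's.
- latch_lever (a joint): Lever angle, rad: 0 = clamped (hanging down along the case's front, tip leaning 0.2 rad towards the case, at its stop); grows as it swings out and up: 1.77 = level; starts 2.55 to 2.85, raised. Below dead centre (0.2) the loop's pull holds it. It stays where left (0.07 N m). With the loop hooked, slack ends near 1.1; the pull then grows to 25 N, some 3 N at the tip overcomes it.
- lever_tip (a point): End of the steel lever: a plate 24 mm wide, 4 mm thick, 82 mm long from its pin to this point; the last 18 mm are a thumb tab bent slightly outward. Axes: the case's when the lever is clamped.
- loop (a joint): Swing of the wire loop on its pin in the lever, rad: 0 when clamped, grows as the loop falls outward, away from the case. That pin lies 18 mm from the lever's pin, towards the lever's tip. The loop's lean from upright, outward positive, is 0.04 + this value - the lever's value. It swings freely; at 3.2 it rests on the raised lever, and so it starts.
- loop_bar (a point): Middle of the cross bar of the wire loop (U-bolt, 6 mm round steel, 46 mm wide over its legs, 34 between; they straddle lever and keeper). The bar lies 63 mm from the loop's pin; the legs are sprung and lengthen up to 5 mm when pulled. To hook it, bring the bar over the lip and down into the trough between lip and lid. Axes: the case's when clamped.
- mug_mid (a point): White mug, 78 mm in diameter, 97 mm high, standing left of the case; bystander. The point is half-way up its axis.
- tape_mid (a point): Roll of brown parcel tape lying flat, 96 mm across, 48 mm high, right of the case; bystander. The point is half-way up its axis.
- pencil_mid (a point): Yellow pencil, 165 mm long, lying on the table to the left of the latch, in front of the case; bystander. The point is its middle.

How it is judged:
By the outcome, as a careful person would: the job done as asked, in the order asked, and still so for the second after the job is handed in, with the robot touching nothing.
It also fails if it takes over 58 s, if anything falls off the work surface, if the arm or the gripper's body presses on something with over 40 N, if the wrist force passes 120 N, or if a joint passes its speed limit or range.

ROBOT

A 6-joint arm with a two-finger parallel gripper is mounted at the origin on a cart in front of the work surface, level with it; the furniture and walls round the work are solid. World frame = base frame: x ahead of the robot, y to its left, z up, the work surface at z = 0. Lengths are in m, angles in rad, forces in N, time in s.
With the tool pointing down it reaches from about 0.35 to 0.8 m from the base axis. Payload 7.3 kg.
Tool frame: the origin (TCP) lies between the finger pads; the fingertips stand 25 mm ahead of it and the grasp point (between the pads) lies 6 mm ahead of it (r.tip_extent is the distance from the TCP to the fingertips, in m); z points along the fingers, y is the direction in which the jaws open and shut (so a half turn about z gives the same grasp; the last joint's range is limited). The gripper opens to 85 mm and grips with 20 to 120 N. Pads are 22 mm wide; open, the fingers measure 114 mm over their backs; the gripper's body (76 mm by 85 mm) begins 54 mm behind the grasp point. The pads swing forward as they close: fully open they stand 13 mm farther back than shut.
Start: joints at [1.096, 0.342, 1.524, -0, 1.275, -0.146], TCP at [0.17, 0.497, 0.222] pointing down, gripper open.
Joint ranges: [-2.53, 2.53], [-0.77, 2.02], [0.04, 2.7], [-1, 4.14], [0.28, 2.66], [-3.11, 3.11]. Speed limits (rad/s): [2.57, 2.57, 3.14, 3.14, 3.14, 3.14].

INTERFACE

Orientations are given as a unit quaternion [x, y, z, w].
In Python, from workcell import r, command_gripper, optics gives the robot as it stands. The module is installed in compiled form; this text tells all that it offers. Calls block until the motion is done:
- r.reach(position, orientation): joint-space move of the TCP to a pose.
- r.move_straight(position, orientation=None, speed=0.15, max_force=None): straight line of the TCP; orientation=None keeps the orientation; speed is the mean speed in m/s. With max_force (N) it stops when the force on the tool has changed by that much, and returns True; else False.
- r.movej(angles): joint-space move.
- command_gripper(opening, force=None): finger opening in m; force is the grip in N (None keeps the last); returns when the fingers have stopped.
- r.hold(seconds).
- r.solve_ik(position, orientation): joint angles nearest the present ones, or None.
- r.read_state(): the state.
- optics.get_image(name): name is "side" or "top" or "wrist"; returns (picture, depth): 384x512x3 uint8, red, green, blue; 384x512 float32, m along the optical axis (not along the pixel's ray), 0 where there is no reading.
- optics.camera_model(name): a dict with "K" (3x3 intrinsics, pixels), "R" (3x3) and "t" (3): a world point X has camera coordinates R X + t; the wrist camera has in their place "tool_from_camera" (4x4, takes a point from camera to tool coordinates, whose origin is the TCP and whose axes are the flange's). Camera axes: x right, y down, z forward; pixel columns grow to the right and rows downward; lengths in m; the calibration is good to about 2 mm. A picture is of the moment at which its call begins: read the wrist's pose just before it. camera_model takes no time and is no camera call.
A pose or a line that the arm cannot do raises r.PlanningError and nothing moves.
- r.finish_job(): hands the job in, once; it reports no verdict.
The state is a dict: "time_s": time; "joint_positions": joint angles; "dq": joint speeds; "tau": joint torques, N m; "eef_pos": TCP position; "eef_rot": TCP orientation; "contact_force": force on the tool from outside, world axes, zero at the start; "torque": the same for the moment, N m; "grip_width": finger opening in m.
Only numpy, scipy, OpenCV 4.12 (cv2) and the standard library are available. Lean on these libraries where they do the work, as an engineer would, in place of code of your own. Each camera call takes 0.05 s, during which the arm holds its last target.

## Working session

There is one attempt and no reset: what is moved stays moved. The work goes in short steps, each a Python script; the robot and the scene stay as the last script left them, time stands still between calls to the robot, and variables do not carry over. Pictures are saved under pics/ and viewed, and the job is handed in when it is done.

```bash
mkdir -p pics; ls; python3 - <<'E'
from workcell import r, command_gripper, optics
import cv2,numpy as np
for n in ["side","top","wrist"]:
    p,d=optics.get_image(n); cv2.imwrite(f"pics/a_{n}.png",p[:,:,::-1]); np.savez(f"a_{n}.npz",p=p,d=d)
    m=optics.camera_model(n); print(n,{k:np.round(v,4).tolist() for k,v in m.items()})
    print((d==0).mean())
s=r.read_state(); print(s)
E
```

```text
pics
side {'K': [[447.8611, 0.0, 259.1757], [0.0, 447.8611, 192.1762], [0.0, 0.0, 1.0]], 'R': [[-0.9846, -0.1749, 0.0067], [-0.0994, 0.5271, -0.844], [0.1441, -0.8316, -0.5363]], 't': [0.62, 0.1807, 1.0384]}
0.00396728515625
top {'K': [[357.3309, 0.0, 256.7944], [0.0, 357.3309, 194.0662], [0.0, 0.0, 1.0]], 'R': [[0.0066, -0.9991, -0.0411], [-0.9972, -0.0035, -0.0748], [0.0746, 0.0414, -0.9964]], 't': [-0.0241, 0.6509, 0.9279]}
0.004002888997395833
wrist {'K': [[335.7543, 0.0, 254.8799], [0.0, 335.7543, 194.1503], [0.0, 0.0, 1.0]], 'tool_from_camera': [[0.0001, -0.9638, -0.2667, 0.0687], [1.0, -0.0, 0.0006, -0.0], [-0.0006, -0.2667, 0.9638, -0.1509], [0.0, 0.0, 0.0, 1.0]]}
0.0037129720052083335
{'time_s': 0.15, 'joint_positions': array([ 1.09598350e+00,  3.42523639e-01,  1.52477350e+00,  6.83422155e-06,
        1.27539165e+00, -1.46030772e-01]), 'dq': array([-0.00237862, -0.00078562, -0.00405863, -0.00239312,  0.00200331,
        0.00107715]), 'tau': array([ 9.37129953e-04, -4.33909965e+01, -2.46145856e+01, -1.59809265e-04,
        5.74740814e-03, -4.22050874e-06]), 'eef_pos': array([0.16937253, 0.49661479, 0.22131429]), 'eef_rot': array([ 1.63652557e-01,  9.86517886e-01, -5.20874166e-04, -1.70525216e-04]), 'contact_force': array([ 0.71395603, -0.25837157,  0.35523329]), 'torque': array([ 0.04942011,  0.00201211, -0.02128514]), 'grip_width': 0.0849304673974389}
```

View pics/a_side.png

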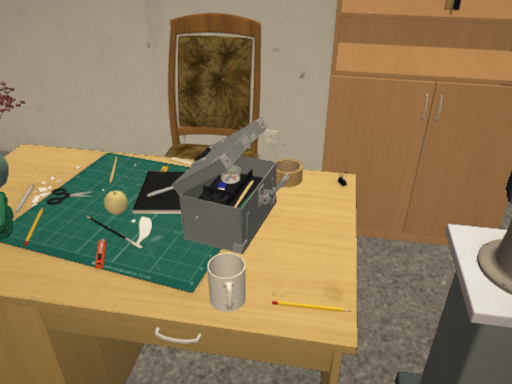

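View pics/a_top.png

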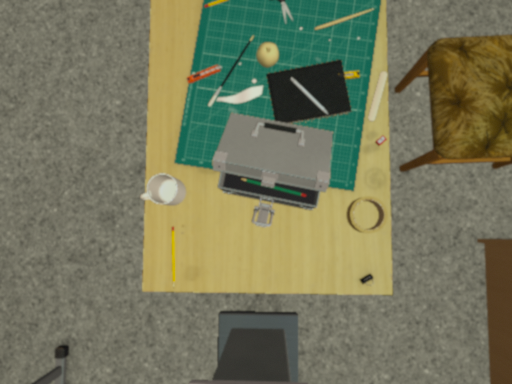

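View pics/a_wrist.png

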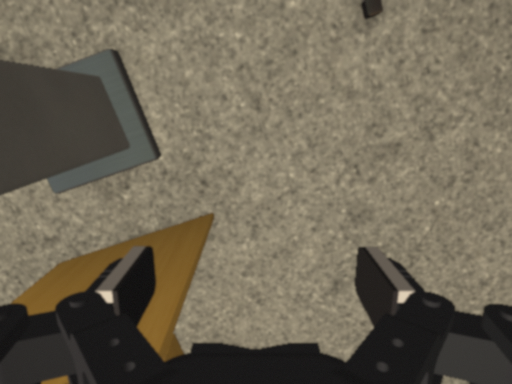

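```bash
cat > h.py <<'E'
import numpy as np,cv2
from scipy.spatial.transform import Rotation as Ro
from workcell import r, command_gripper, optics
def cloud(n,d,pose=None):
    m=optics.camera_model(n);K=m["K"]
    v,u=np.mgrid[:d.shape[0],:d.shape[1]]
    c=np.stack([(u-K[0,2])/K[0,0]*d,(v-K[1,2])/K[1,1]*d,d],-1)
    if n=="wrist":
        T=np.array(m["tool_from_camera"]);c=c@T[:3,:3].T+T[:3,3]
        return c@Ro.from_quat(pose[1]).as_matrix().T+pose[0]
    return (c-m["t"])@m["R"]
def proj(n,X,pose=None):
    m=optics.camera_model(n);X=np.asarray(X,float)
    if n=="wrist":
        T=np.array(m["tool_from_camera"]);t=(X-pose[0])@Ro.from_quat(pose[1]).as_matrix()
        c=(t-T[:3,3])@T[:3,:3]
    else: c=X@m["R"].T+m["t"]
    p=c@np.array(m["K"]).T;return p[...,:2]/p[...,2:]
E
python3 - <<'E'
from h import *
for n,(u0,u1,v0,v1) in {"side":(160,320,110,260),"top":(200,350,100,240)}.items():
    z=np.load(f"a_{n}.npz");p=z["p"][v0:v1,u0:u1]
    cv2.imwrite(f"pics/az_{n}.png",cv2.resize(p,None,fx=5,fy=4.2 if n=="side" else 5,interpolation=2)[:600,:800,::-1] if 0 else cv2.resize(p,(800,int(800*(v1-v0)/(u1-u0))) if n=="top" and 0 else (600*(u1-u0)//(v1-v0),600),interpolation=2)[:,:,::-1])
z=np.load("a_top.npz");X=cloud("top",z["d"])
for v in range(110,236,6): print(v,[tuple(np.round(X[v,u]*1000).astype(int)) for u in (230,245,263,285,310)])
E
```

```text
110 [(np.int64(886), np.int64(56), np.int64(4)), (np.int64(887), np.int64(15), np.int64(1)), (np.int64(886), np.int64(-36), np.int64(4)), (np.int64(883), np.int64(-96), np.int64(10)), (np.int64(882), np.int64(-164), np.int64(14))]
116 [(np.int64(820), np.int64(36), np.int64(168)), (np.int64(823), np.int64(2), np.int64(159)), (np.int64(869), np.int64(-36), np.int64(3)), (np.int64(865), np.int64(-96), np.int64(15)), (np.int64(865), np.int64(-164), np.int64(13))]
122 [(np.int64(805), np.int64(35), np.int64(174)), (np.int64(805), np.int64(1), np.int64(174)), (np.int64(807), np.int64(-40), np.int64(165)), (np.int64(849), np.int64(-96), np.int64(15)), (np.int64(852), np.int64(-165), np.int64(1))]
128 [(np.int64(786), np.int64(33), np.int64(192)), (np.int64(787), np.int64(0), np.int64(186)), (np.int64(789), np.int64(-40), np.int64(177)), (np.int64(787), np.int64(-90), np.int64(187)), (np.int64(794), np.int64(-148), np.int64(160))]
134 [(np.int64(770), np.int64(32), np.int64(202)), (np.int64(771), np.int64(-1), np.int64(197)), (np.int64(773), np.int64(-41), np.int64(188)), (np.int64(774), np
[... 3146 characters left out ...]
4(-1))]
218 [(np.int64(587), np.int64(53), np.int64(-1)), (np.int64(587), np.int64(12), np.int64(1)), (np.int64(587), np.int64(-40), np.int64(137)), (np.int64(588), np.int64(-97), np.int64(2)), (np.int64(588), np.int64(-164), np.int64(1))]
224 [(np.int64(571), np.int64(52), np.int64(2)), (np.int64(571), np.int64(12), np.int64(0)), (np.int64(573), np.int64(-41), np.int64(168)), (np.int64(572), np.int64(-97), np.int64(0)), (np.int64(572), np.int64(-164), np.int64(2))]
230 [(np.int64(555), np.int64(52), np.int64(1)), (np.int64(555), np.int64(12), np.int64(-1)), (np.int64(555), np.int64(-37), np.int64(0)), (np.int64(556), np.int64(-97), np.int64(0)), (np.int64(556), np.int64(-164), np.int64(0))]
```

```bash
python3 - <<'E'
from h import *
z=np.load("a_side.npz");X=cloud("side",z["d"])
for v in range(120,256,8): print(v,[tuple(np.round(X[v,u]*1000).astype(int)) for u in (190,215,240,255,270)])
E
```

```text
120 [(np.int64(1158), np.int64(-1060), np.int64(-168)), (np.int64(1035), np.int64(-1067), np.int64(-161)), (np.int64(910), np.int64(-1062), np.int64(-149)), (np.int64(674), np.int64(-177), np.int64(244)), (np.int64(830), np.int64(-1497), np.int64(-326))]
128 [(np.int64(1164), np.int64(-1067), np.int64(-214)), (np.int64(1041), np.int64(-1082), np.int64(-211)), (np.int64(913), np.int64(-1072), np.int64(-195)), (np.int64(664), np.int64(-126), np.int64(245)), (np.int64(828), np.int64(-1492), np.int64(-374))]
136 [(np.int64(1325), np.int64(-1510), np.int64(-478)), (np.int64(1165), np.int64(-1504), np.int64(-460)), (np.int64(692), np.int64(-79), np.int64(243)), (np.int64(652), np.int64(-60), np.int64(255)), (np.int64(829), np.int64(-1501), np.int64(-429))]
144 [(np.int64(1162), np.int64(-1040), np.int64(-288)), (np.int64(768), np.int64(-125), np.int64(192)), (np.int64(682), np.int64(-32), np.int64(245)), (np.int64(835), np.int64(-1050), np.int64(-263)), (np.int64(828), np.int64(-1505), np.int64(-483))]
152 [(np.int64(1118), np.int64(-908), np.int64(-262)), (np.int64(751), np.int64(-61), np
[... 2284 characters left out ...]
np.int64(0))]
232 [(np.int64(794), np.int64(44), np.int64(33)), (np.int64(479), np.int64(877), np.int64(705)), (np.int64(663), np.int64(68), np.int64(69)), (np.int64(642), np.int64(-9), np.int64(14)), (np.int64(608), np.int64(-36), np.int64(-2))]
240 [(np.int64(797), np.int64(42), np.int64(6)), (np.int64(729), np.int64(53), np.int64(24)), (np.int64(664), np.int64(67), np.int64(45)), (np.int64(640), np.int64(3), np.int64(-2)), (np.int64(602), np.int64(-1), np.int64(0))]
248 [(np.int64(789), np.int64(69), np.int64(3)), (np.int64(730), np.int64(56), np.int64(1)), (np.int64(663), np.int64(71), np.int64(24)), (np.int64(634), np.int64(36), np.int64(0)), (np.int64(598), np.int64(28), np.int64(-2))]
```

View pics/az_side.png

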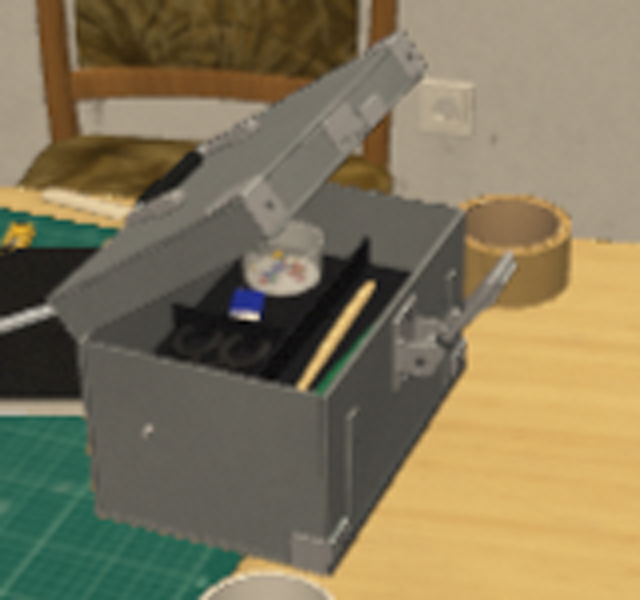

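View pics/az_top.png

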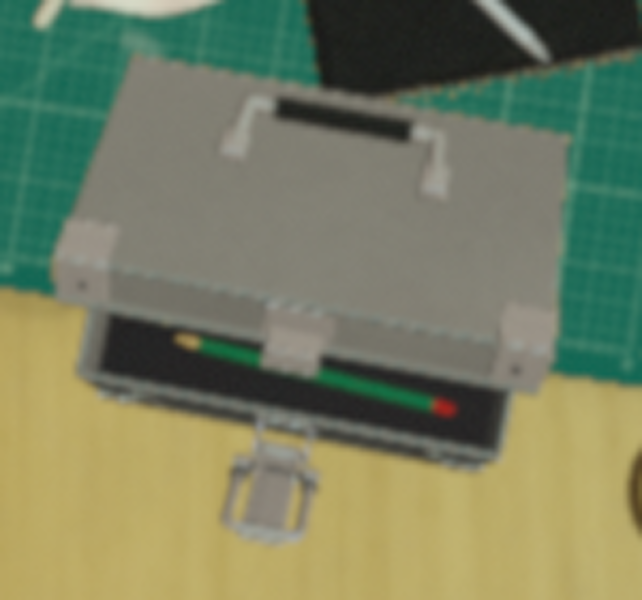

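```bash
python3 - <<'E'
from h import *
from scipy.optimize import least_squares
z=np.load("a_side.npz");X=cloud("side",z["d"]);ok=z["d"]>0
def reg(u0,u1,v0,v1): return X[v0:v1,u0:u1][ok[v0:v1,u0:u1]]
L=np.concatenate([reg(188,240,212,226)])
F=np.concatenate([reg(247,262,206,220)])
F=np.concatenate([F,reg(266,274,182,204)])
def rect(P,yaw,c):  # to case frame
    R=Ro.from_euler('z',yaw).as_matrix();return (P-[*c,0])@R
yaw=-.185;c=None
def res(p):
    l=rect(L,p[0],p[1:3]);f=rect(F,p[0],p[1:3])
    return np.r_[l[:,1]-.120,(f[:,0]+.080)]*1000
s=least_squares(res,[-.185,.71,-.06],loss="soft_l1",f_scale=2)
print(s.x,len(L),len(F),np.median(np.abs(s.fun[:len(L)])),np.median(np.abs(s.fun[len(L):])))
p=s.x
# top lid plane, lid angle
z2=np.load("a_top.npz");T=cloud("top",z2["d"]);A=T[144:164,225:330].reshape(-1,3)
q=rect(A,p[0],p[1:3]);
dx,dz=q[:,0]-.08,q[:,2]-.135
# plane fit: lid top: -sin? points at (-a cos th -30 sin th..., )
def res2(t): return ((dx*np.sin(t[0])+dz*np.cos(t[0]))-.030)*1000
s2=least_squares(res2,[.65],loss="soft_l1");print("lid",s2.x,np.median(s2.fun),np.median(abs(s2.fun)))
# side lid top
B=reg(205,216,140,156);q=rect(B,p[0],p[1:3]);print(np.round(q[::20]*1000))
# lever/loop points
for n,Y,d in (("top",T,z2["d"]),("side",X,z["d"])):
    Q=rect(Y.reshape(-1,3),p[0],p[1:3]).reshape(Y.shape)
    m=(Q[...,0]<-.085)&(Q[...,0]>-.22)&(abs(Q[...,1])<.05)&(Q[...,2]>.04)&(d>0)
    v,u=np.nonzero(m);print(n,len(u))
    for a,b in list(zip(u,v))[::max(1,len(u)//45)]: print((a,b),np.round(Q[b,a]*1000).astype(int).tolist(),end=' ')
    print()
np.save("case.npy",p)
E
```

```text
[-0.19482134  0.71345371 -0.06379011] 725 386 0.8939009630482969 1.3575831237055551
lid [0.6188949] -0.07612696683882009 0.6357870816569768
[[  786. -1316.  -494.]
 [  723. -1312.  -488.]
 [  735. -1307.  -501.]
 [  754. -1315.  -522.]
 [  518.  -850.  -275.]
 [   81.   -28.   185.]
 [   50.   -17.   193.]
 [   49.    -4.   194.]
 [   48.     9.   195.]]
top 392
(np.int64(260), np.int64(199)) [-85, 15, 108] (np.int64(267), np.int64(201)) [-85, -2, 80] (np.int64(259), np.int64(204)) [-98, 15, 111] (np.int64(267), np.int64(204)) [-94, -3, 103] (np.int64(265), np.int64(205)) [-97, 1, 102] (np.int64(260), np.int64(206)) [-102, 12, 111] (np.int64(268), np.int64(206)) [-98, -7, 105] (np.int64(258), np.int64(207)) [-105, 16, 108] (np.int64(266), np.int64(207)) [-101, -3, 104] (np.int64(256), np.int64(208)) [-109, 20, 119] (np.int64(265), np.int64(208)) [-104, -1, 110] (np.int64(255), np.int64(209)) [-112, 22, 127] (np.int64(263), np.int64(209)) [-108, 3, 116] (np.int64(253), np.int64(210)) [-115, 26, 125] (np.int64(261), np.int64(210)) [-111, 7, 119] (np.int64(270), np.int64(210)) [-107, -1
[... 3162 characters left out ...]
, 21, 123] (np.int64(265), np.int64(196)) [-95, 11, 108] (np.int64(270), np.int64(196)) [-113, 23, 120] (np.int64(263), np.int64(197)) [-92, 16, 108] (np.int64(268), np.int64(197)) [-109, 27, 118] (np.int64(261), np.int64(198)) [-87, 16, 103] (np.int64(266), np.int64(198)) [-100, 16, 107] (np.int64(271), np.int64(198)) [-115, 24, 115] (np.int64(265), np.int64(199)) [-97, 16, 103] (np.int64(270), np.int64(199)) [-114, 27, 114] (np.int64(265), np.int64(200)) [-97, 15, 99] (np.int64(261), np.int64(201)) [-86, 15, 94] (np.int64(266), np.int64(201)) [-99, 14, 96] (np.int64(262), np.int64(202)) [-90, 17, 93] (np.int64(267), np.int64(202)) [-102, 15, 94] (np.int64(265), np.int64(203)) [-97, 16, 91]
```

```bash
cat >> h.py <<'E'
import os
if os.path.exists("case.npy"):
    CP=np.load("case.npy");RC=Ro.from_euler('z',CP[0]).as_matrix();C0=np.array([CP[1],CP[2],0.])
def W(c): return RC@(np.asarray(c,float)/1000)+C0     # case mm -> world m
def Cf(w): return (np.asarray(w)-C0)@RC*1000
def Q(p,s=1):   # tool pitched p rad from down toward +x case
    z=np.array([np.sin(p),0,-np.cos(p)]);y=np.array([0,s,0.]);x=np.cross(y,z)
    return Ro.from_matrix(RC@np.stack([x,y,z],1)).as_quat()
def tcp(tip,p,ext=25.): # world TCP for a tip position (case mm)
    return W(np.asarray(tip,float)-ext*np.array([np.sin(p),0,-np.cos(p)]))
E
python3 - <<'E'
from h import *
print(r.tip_extent)
for s in (1,-1):
  for p,tip in [(0,(-30,0,300)),(0,(-62,0,165)),(0,(-160,0,160)),(0,(-120,0,150)),(0,(-170,0,95)),(.5,(-160,0,70)),(.8,(-160,0,70)),(.8,(-86,0,41)),(1.0,(-86,0,41)),(.6,(-86,0,41)),(1.2,(-86,0,41)),(-.4,(-120,0,150))]:
    q=r.solve_ik(tcp(tip,p),Q(p,s)); print(s,p,tip,None if q is None else np.round(q,2))
z=np.load("a_top.npz");T=cloud("top",z["d"])
for uv in [(173,230),(173,282),(165,190),(365,215)]: print(uv,np.round(T[uv[1],uv[0]],3),np.round(Cf(T[uv[1],uv[0]])))
E
```

```text
0.025
1 0 (-30, 0, 300) [-0.2   0.63  0.77 -0.    1.74 -1.57]
1 0 (-62, 0, 165) [-0.2   0.61  1.18 -0.    1.36 -1.57]
1 0 (-160, 0, 160) [-0.2   0.43  1.49 -0.    1.22 -1.57]
1 0 (-120, 0, 150) [-0.2   0.51  1.39 -0.    1.24 -1.57]
1 0 (-170, 0, 95) [-0.2   0.48  1.6  -0.    1.05 -1.57]
1 0.5 (-160, 0, 70) None
1 0.8 (-160, 0, 70) [-0.2   0.43  2.35  3.14  0.43  1.57]
1 0.8 (-86, 0, 41) [-0.2   0.56  2.18  3.14  0.4   1.57]
1 1.0 (-86, 0, 41) [-0.2   0.7   2.3   3.14  0.86  1.57]
1 0.6 (-86, 0, 41) None
1 1.2 (-86, 0, 41) [-0.2   0.9   2.37  3.14  1.33  1.57]
1 -0.4 (-120, 0, 150) [-0.2   0.79  0.94 -0.    1.81 -1.57]
-1 0 (-30, 0, 300) [-0.2   0.63  0.77 -0.    1.74  1.57]
-1 0 (-62, 0, 165) [-0.2   0.61  1.18 -0.    1.36  1.57]
-1 0 (-160, 0, 160) [-0.2   0.43  1.49 -0.    1.22  1.57]
-1 0 (-120, 0, 150) [-0.2   0.51  1.39 -0.    1.24  1.57]
-1 0 (-170, 0, 95) [-0.2   0.48  1.6  -0.    1.05  1.57]
-1 0.5 (-160, 0, 70) None
-1 0.8 (-160, 0, 70) [-0.2   0.43  2.35  3.14  0.43 -1.57]
-1 0.8 (-86, 0, 41) [-0.2   0.56  2.18  3.14  0.4  -1.57]
-1 1.0 (-86, 0, 41) [-0.2   0.7   2.3   3.14  0.86 -1.57]
-1 0.6 (-86, 0, 41) None
-1 1.2 (-86, 0, 41) [-0.2   0.9   2.37  3.14  1.33 -1.57]
-1 -0.4 (-120, 0, 150) [-0.2   0.79  0.94 -0.    1.81  1.57]
(173, 230) [0.553 0.208 0.003] [-210.  236.    3.]
(173, 282) [0.415 0.204 0.007] [-345.  205.    7.]
(165, 190) [0.663 0.232 0.006] [-107.  280.    6.]
(365, 215) [ 0.598 -0.312 -0.004] [ -66. -266.   -4.]
```

```bash
python3 - <<'E'
from h import *
command_gripper(0.0,40)
q=Q(0)
r.reach(W((-230,0,370)),q)
def lid(t,a=142,h=30): return np.array([80-a*np.cos(t)+h*np.sin(t),0,135+a*np.sin(t)+h*np.cos(t)])
th=.62
r.reach(tcp(lid(.62)+[0,0,40],0),q)
p0=r.read_state();print(p0["time_s"],p0["contact_force"],Cf(p0["eef_pos"]))
im,d=optics.get_image("wrist");cv2.imwrite("pics/b_wrist.png",im[:,:,::-1])
im,d=optics.get_image("side");cv2.imwrite("pics/b_side.png",im[:,:,::-1])
E
```

```text
4.0333 [-0.4308585  0.213119   0.3797407] [-18.57078551   0.50225337 307.64241743]
```

View pics/b_wrist.png

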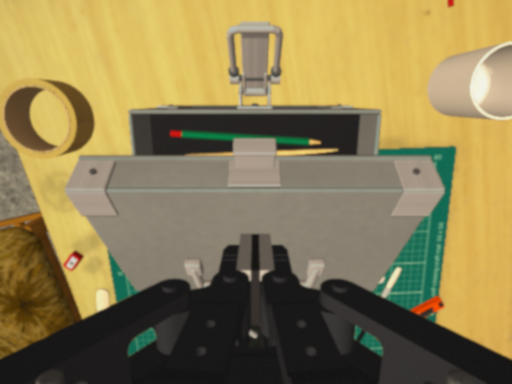

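View pics/b_side.png

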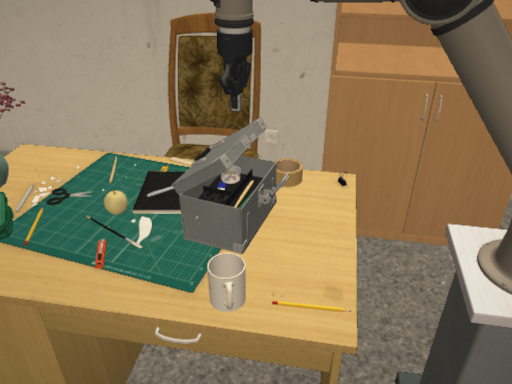

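```bash
python3 - <<'E'
from h import *
q=Q(0)
def lid(t,a=142,h=30): return np.array([80-a*np.cos(t)+h*np.sin(t),0,135+a*np.sin(t)+h*np.cos(t)])
f=[]
for t in (.6,.5,.4,.3,.2,.1,.03,0,-.02,-.035):
    st=r.move_straight(tcp(lid(t),0),q,speed=.09,max_force=20)
    s=r.read_state();f.append((t,st,np.round(s["contact_force"],1).tolist(),np.round(Cf(s["eef_pos"])[2]-25,1)))
    if st: break
for x in f: print(x)
r.move_straight(tcp(lid(0)+[0,0,60],0),q,speed=.2)
s=r.read_state();pose=(s["eef_pos"],s["eef_rot"])
im,d=optics.get_image("wrist");cv2.imwrite("pics/c_wrist.png",im[:,:,::-1])
X=cloud("wrist",d,pose);Y=Cf(X.reshape(-1,3)).reshape(X.shape)
for uv in [(200,200),(310,200),(255,150),(255,175)]: print(uv,np.round(Y[uv[1],uv[0]],1))
im,d=optics.get_image("side");cv2.imwrite("pics/c_side.png",cv2.resize(im[110:260,160:320],(640,600),interpolation=2)[:,:,::-1])
print(s["time_s"])
E
```

```text
(0.6, False, [-0.6, 0.0, 0.5], np.float64(241.0))
(0.5, False, [-1.0, 0.4, 0.5], np.float64(230.2))
(0.4, False, [-0.2, 0.3, -0.5], np.float64(218.5))
(0.3, False, [0.3, 0.1, -0.5], np.float64(206.1))
(0.2, False, [0.0, -0.3, -0.0], np.float64(192.6))
(0.1, False, [-0.0, -0.1, 0.1], np.float64(179.0))
(0.03, False, [0.5, -0.7, -0.6], np.float64(169.2))
(0, False, [0.0, 0.3, -0.6], np.float64(164.9))
(-0.02, False, [-0.3, -0.7, -0.3], np.float64(162.0))
(-0.035, False, [-0.5, -0.0, -0.1], np.float64(159.8))
(200, 200) [-68.9 -35.3 192.6]
(310, 200) [-69.1  35.9 193.2]
(255, 150) [-100.2    0.3  184.5]
(255, 175) [-81.8   0.3 175.9]
7.7833
```

View pics/c_wrist.png

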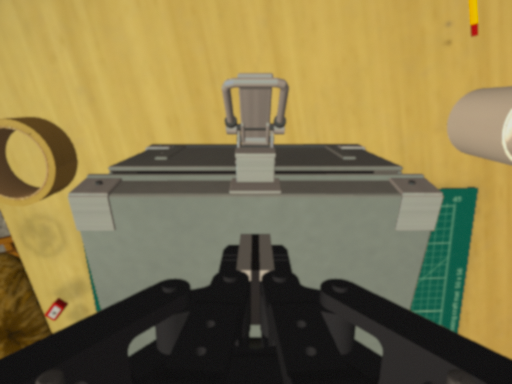

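View pics/c_side.png

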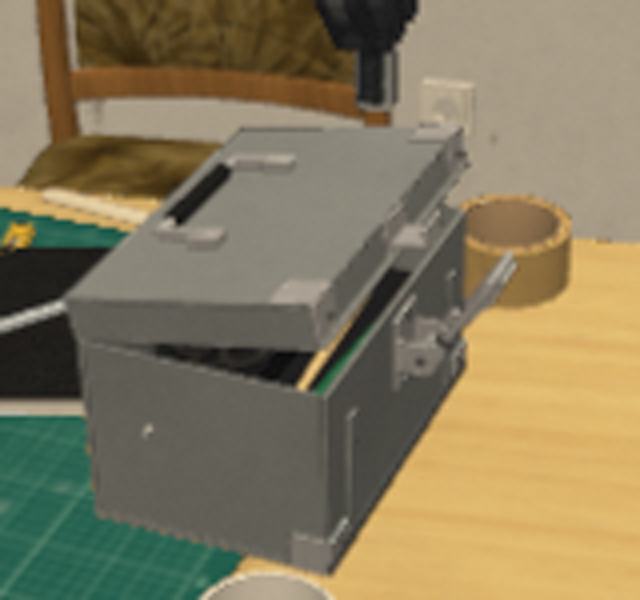

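```bash
python3 - <<'E'
from h import *
s=r.read_state();print(s["grip_width"],Cf(s["eef_pos"]),r.tip_extent)
print(proj("side",W(Cf(s["eef_pos"])+[0,0,-25])),proj("side",W(Cf(s["eef_pos"]))))
im,d=optics.get_image("side");X=Cf(cloud("side",d).reshape(-1,3)).reshape(384,512,3)
for v in range(118,146,2): print(v,[np.round(X[v,u]).astype(int).tolist() for u in (250,252,254,256)])
E
```

```text
0.00025605991882057734 [-6.26275575e+01 -1.50365674e-02  2.48563329e+02] 0.025
[254.33602173 149.75491736] [254.34555648 140.14025906]
118 [[-71, 47, 324], [-74, 42, 322], [-75, 33, 319], [-73, 16, 312]]
120 [[-64, 30, 311], [-73, 41, 317], [-74, 31, 313], [-72, 15, 306]]
122 [[-65, 33, 308], [-72, 37, 310], [-74, 30, 308], [-72, 13, 301]]
124 [[-58, 14, 294], [-62, 14, 295], [-74, 30, 303], [-70, 9, 294]]
126 [[-57, 13, 289], [-60, 8, 287], [-67, 13, 290], [-69, 5, 287]]
128 [[-57, 13, 284], [-64, 17, 286], [-68, 16, 287], [-68, 3, 282]]
130 [[-57, 13, 279], [-61, 9, 278], [-66, 11, 280], [-69, 6, 278]]
132 [[-57, 13, 274], [-62, 14, 275], [-67, 13, 275], [-70, 8, 274]]
134 [[-57, 14, 269], [-61, 11, 269], [-67, 14, 271], [-69, 6, 268]]
136 [[-54, 6, 261], [-61, 11, 264], [-66, 11, 265], [-69, 6, 263]]
138 [[338, -948, -237], [323, -936, -230], [-64, 5, 256], [-68, 3, 257]]
140 [[513, -1374, -471], [322, -935, -240], [316, -946, -244], [302, -937, -237]]
142 [[-4, -117, 180], [-10, -116, 182], [-14, -119, 181], [-21, -115, 184]]
144 [[-10, -101, 183], [-16, -102, 183], [-20, -104, 183], [-26, -104, 184]]
```

```bash
python3 - <<'E'
from h import *
im,d=optics.get_image("wrist");m=optics.camera_model("wrist");K=m["K"];T=np.array(m["tool_from_camera"])
for v in range(226,330,6):
    o=[]
    for u in (248,262):
        z=d[v,u];c=np.array([(u-K[0,2])/K[0,0]*z,(v-K[1,2])/K[1,1]*z,z]);o.append(np.round((T[:3,:3]@c+T[:3,3])*1000).astype(int).tolist())
    print(v,o)
cv2.imwrite("pics/d_w.png",cv2.resize(im[200:384,150:360],None,fx=3,fy=3)[:,:,::-1])
s=r.read_state();R=Ro.from_quat(s["eef_rot"]).as_matrix();print(R.round(3))
E
```

```text
226 [[-11, -4, 59], [-12, 5, 59]]
232 [[-16, -4, 59], [-16, 5, 61]]
238 [[12, -3, -17], [12, 3, -16]]
244 [[12, -3, -24], [12, 3, -23]]
250 [[12, -3, -28], [12, 3, -29]]
256 [[13, -2, -35], [12, 3, -35]]
262 [[12, -2, -40], [12, 3, -40]]
268 [[12, -2, -43], [12, 3, -44]]
274 [[10, -2, -45], [11, 3, -46]]
280 [[13, -2, -53], [13, 3, -53]]
286 [[11, -2, -54], [13, 2, -57]]
292 [[9, -2, -55], [11, 2, -58]]
298 [[7, -2, -55], [9, 2, -58]]
304 [[6, -2, -56], [6, 2, -56]]
310 [[2, -2, -55], [4, 2, -56]]
316 [[1, -2, -56], [1, 3, -56]]
322 [[-1, -2, -55], [-1, 3, -56]]
328 [[-3, -2, -56], [-3, 3, -57]]
[[-0.981  0.194 -0.003]
 [ 0.194  0.981  0.001]
 [ 0.003  0.    -1.   ]]
```

View pics/d_w.png

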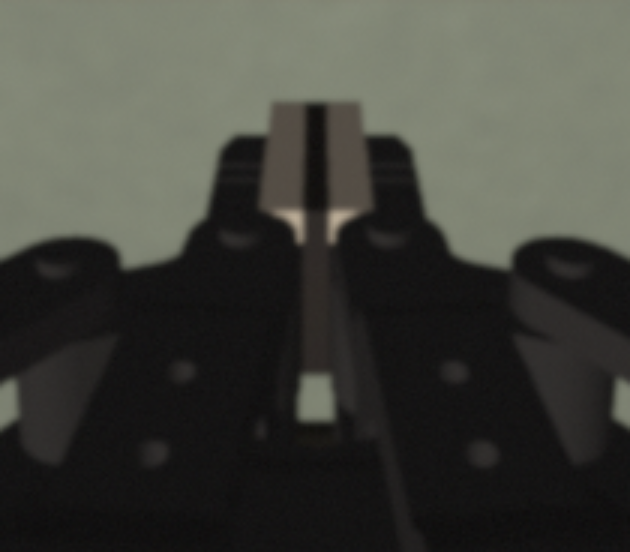

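```bash
python3 - <<'E'
from h import *
q=Q(0);E=-5
def lid(t,a=142,h=30): return np.array([80-a*np.cos(t)+h*np.sin(t),0,135+a*np.sin(t)+h*np.cos(t)])
for t in (.19,.1,.03,0,-.02,-.04,-.06):
    st=r.move_straight(tcp(lid(t),0,E),q,speed=.08,max_force=15)
    s=r.read_state();print(t,st,np.round(s["contact_force"],1).tolist(),"tcp z",np.round(Cf(s["eef_pos"])[2],1))
    if st: break
r.move_straight(tcp(lid(0)+[0,0,60],0,E),q,speed=.2)
s=r.read_state();pose=(s["eef_pos"],s["eef_rot"])
im,d=optics.get_image("wrist");cv2.imwrite("pics/e_wrist.png",im[:,:,::-1])
X=cloud("wrist",d,pose);Y=Cf(X.reshape(-1,3)).reshape(X.shape)
for uv in [(200,210),(310,210),(255,150),(255,175)]: print(uv,np.round(Y[uv[1],uv[0]],1))
im,d=optics.get_image("side");cv2.imwrite("pics/e_side.png",cv2.resize(im[110:260,160:320],(640,600),interpolation=2)[:,:,::-1])
print(s["time_s"])
E
```

```text
0.19 False [0.4, -0.1, -0.6] tcp z 186.9
0.1 False [0.4, 0.6, 0.6] tcp z 174.1
0.03 False [0.1, 0.6, 0.1] tcp z 164.0
0 False [-0.1, 1.6, 0.1] tcp z 159.8
-0.02 False [-0.1, 0.5, 0.1] tcp z 157.0
-0.04 False [-0.8, 0.3, 5.3] tcp z 155.5
-0.06 False [-4.8, 0.8, 17.5] tcp z 155.4
(200, 210) [-62.9 -35.2 164.6]
(310, 210) [-62.8  35.9 164.3]
(255, 150) [-99.    0.3 145.5]
(255, 175) [-82.2   0.3 146.9]
11.0167
```

View pics/e_wrist.png

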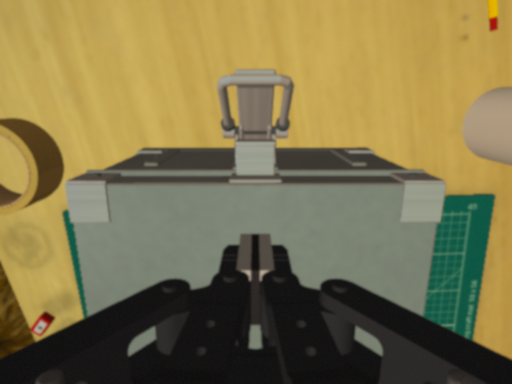

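View pics/e_side.png

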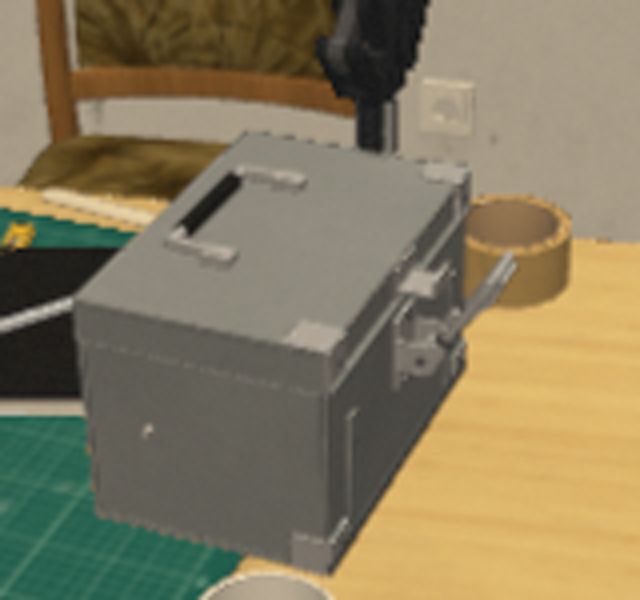

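```bash
python3 - <<'E'
from h import *
q=Q(0);E=-12
r.move_straight(tcp((-110,0,250),0,E),q,speed=.25)
command_gripper(0.033,40)
r.move_straight(tcp((-180,0,235),0,E),q,speed=.25)
r.move_straight(tcp((-180,0,160),0,E),q,speed=.2,max_force=10)
im,d=optics.get_image("side");cv2.imwrite("pics/f_side.png",cv2.resize(im[90:240,190:350],(640,600),interpolation=2)[:,:,::-1])
im,d=optics.get_image("wrist");cv2.imwrite("pics/f_wrist.png",im[:,:,::-1])
s=r.read_state();print(s["time_s"],s["contact_force"],Cf(s["eef_pos"]),s["grip_width"])
m=optics.camera_model("wrist");K=m["K"];T=np.array(m["tool_from_camera"])
v,u=np.mgrid[200:300,200:310];z=d[200:300,200:310];c=np.stack([(u-K[0,2])/K[0,0]*z,(v-K[1,2])/K[1,1]*z,z],-1);t=(c@T[:3,:3].T+T[:3,3])*1000
k=(abs(t[...,0]-12)<3);print(t[k][:,2].max(), t[k][:,1].min(),t[k][:,1].max())
E
```

```text
12.95 [0.56433918 0.13634152 0.04124179] [-1.78529060e+02 -7.75715083e-03  1.49540042e+02] 0.03304650406961599
-9.249293214179694 -22.958478567331614 23.152449678621874
```

View pics/f_side.png

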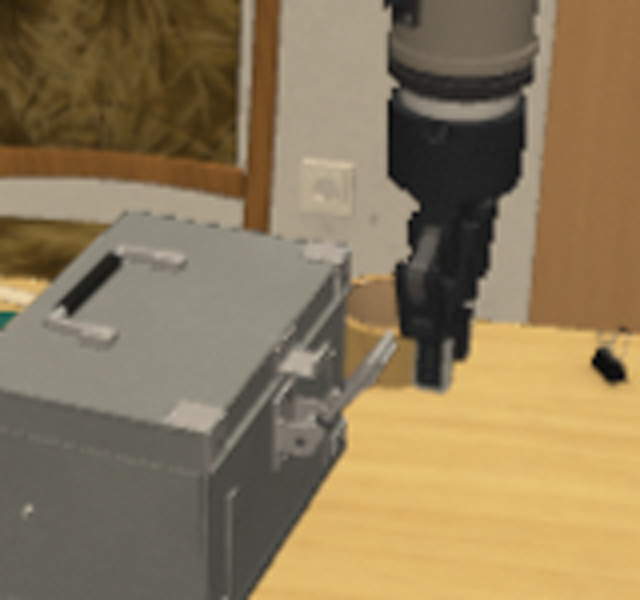

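View pics/f_wrist.png

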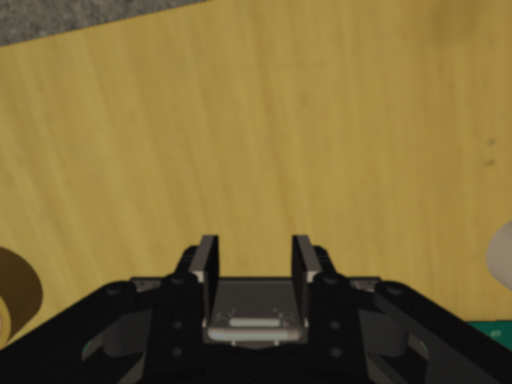

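```bash
python3 - <<'E'
from h import *
q=Q(0);E=-12
st=r.move_straight(tcp((-113,0,160),0,E),q,speed=.08,max_force=8)
s=r.read_state();print(st,s["time_s"],s["contact_force"],Cf(s["eef_pos"]))
im,d=optics.get_image("side");cv2.imwrite("pics/g_side.png",cv2.resize(im[90:240,190:350],(640,600),interpolation=2)[:,:,::-1])
E
```

```text
False 13.9417 [-0.10086534  0.06936708  0.31773939] [-1.13376940e+02  4.27470342e-02  1.47994345e+02]
```

View pics/g_side.png

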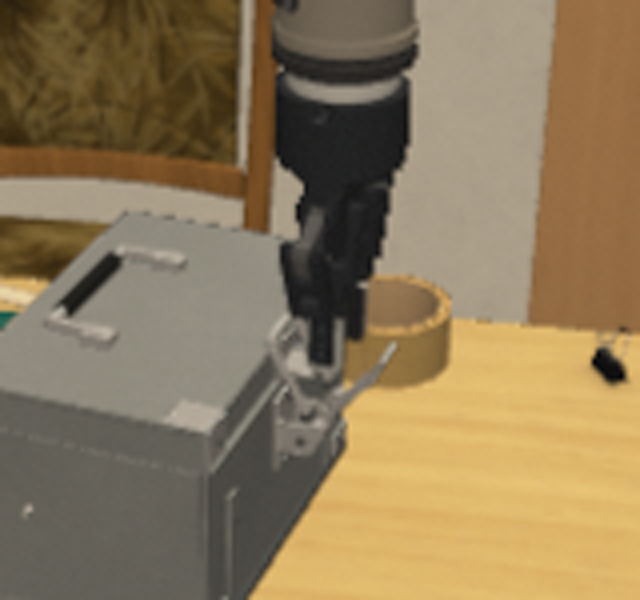

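```bash
cat >> h.py <<'E'
def lever(th,rr,off=2.5):
    a=th-.2;d=np.array([-np.sin(a),0,-np.cos(a)]);n=np.array([-np.cos(a),0,np.sin(a)])
    return np.array([-98,0,100.])+rr*d+off*n
E
python3 - <<'E'
from h import *
q=Q(0);E=-9
r.move_straight(tcp((-116,0,235),0,-12),q,speed=.25)
command_gripper(0,40)
r.move_straight(tcp((-124.5,0,200),0,E),q,speed=.25)
st=r.move_straight(tcp((-124.5,0,156),0,E),q,speed=.1,max_force=6)
s=r.read_state();print(st,s["time_s"],s["contact_force"],Cf(s["eef_pos"]))
im,d=optics.get_image("side");cv2.imwrite("pics/h_side.png",cv2.resize(im[90:240,190:350],(640,600),interpolation=2)[:,:,::-1])
E
```

```text
False 15.7333 [-0.44230647 -0.50785359  1.44356172] [-1.23862558e+02  7.47486047e-03  1.47791184e+02]
```

View pics/h_side.png

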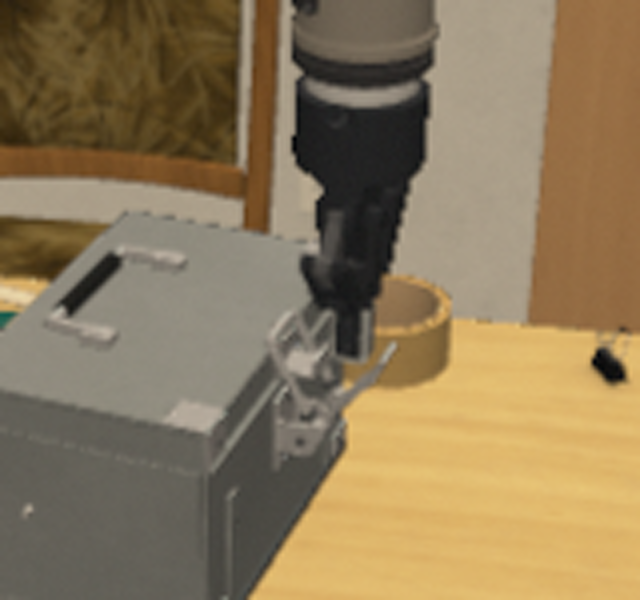

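```bash
python3 - <<'E'
from h import *
q=Q(0);E=-9
for th in (2.6,2.5,2.4,2.3,2.2,2.1,2.0,1.9,1.77):
    P=lever(th,70);st=r.move_straight(tcp((P[0]+11,0,P[2]),0,E),q,speed=.08,max_force=15)
    s=r.read_state();print(th,st,np.round(s["contact_force"],1))
    if st:break
print(s["time_s"],Cf(s["eef_pos"]))
im,d=optics.get_image("side");cv2.imwrite("pics/i_side.png",cv2.resize(im[90:240,190:350],(640,600),interpolation=2)[:,:,::-1])
E
```

```text
2.6 False [-0.2  0.2  0.2]
2.5 False [ 0.4 -0.6  1.3]
2.4 False [ 4.1 -0.7  1.7]
2.3 False [ 0.6 -0.4  0.4]
2.2 False [ 0.8 -0.2  0.3]
2.1 False [-0.4 -0.   0.7]
2.0 False [ 0.4  0.4 -0.2]
1.9 False [-0.2 -0.4 -0.4]
1.77 False [ 0.3 -0.6  0. ]
18.0583 [-1.57403262e+02 -1.67654529e-02  9.30764743e+01]
```

View pics/i_side.png

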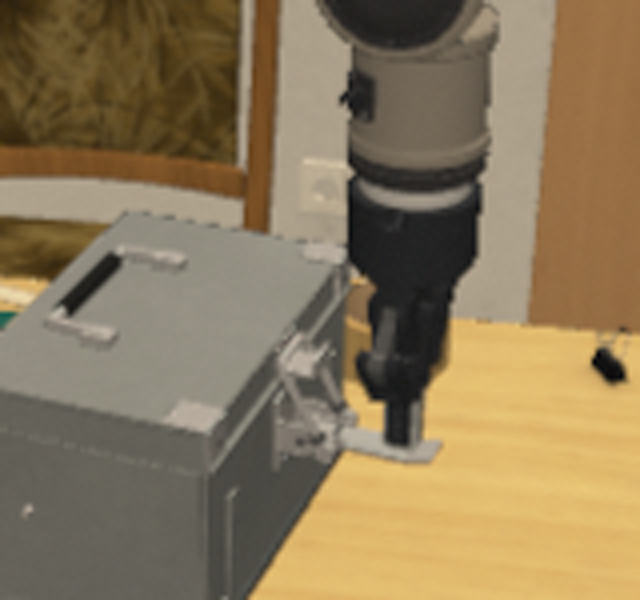

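```bash
python3 - <<'E'
from h import *
q=Q(0);E=-9
for th in (1.65,1.5,1.4,1.3):
    P=lever(th,60);st=r.move_straight(tcp((P[0]-11,0,P[2]),0,E),q,speed=.08,max_force=15)
    s=r.read_state();print(th,st,np.round(s["contact_force"],1))
    if st:break
p=Cf(s["eef_pos"])
r.move_straight(W(p+[-60,0,60]),q,speed=.25)
r.move_straight(W(p+[-110,0,170]),q,speed=.3)
for n,(a,b) in {"side":(90,190),"top":(160,190)}.items():
    im,d=optics.get_image(n);im=im[a:a+112,b:b+140];cv2.imwrite(f"pics/j_{n}.png",cv2.resize(im,(750,600),interpolation=2)[:,:,::-1])
s=r.read_state();im,d=optics.get_image("wrist");cv2.imwrite("pics/j_wrist.png",im[:,:,::-1])
print(s["time_s"],Cf(s["eef_pos"]))
for p,t in ((1.0,(-200,0,90)),(1.0,(-230,0,120)),(1.0,(-170,0,90))):
    print(r.solve_ik(tcp(t,p,E),Q(p,-1)))
E
```

```text
1.65 False [ 0.  -0.1  0. ]
1.5 False [-0.3 -0.1  0.3]
1.4 False [ 0.3  0.1 -0.5]
1.3 False [-0.3  0.4  0.8]
20.3333 [-2.73694423e+02 -1.19334884e-01  2.33984871e+02]
[-0.19830967  0.60198854  2.51943044  3.13805782  0.97982645 -1.57071159]
[-0.19879016  0.48064213  2.58158549  3.13739705  0.92063562 -1.57040103]
[-0.19793301  0.59522223  2.44010433  3.13823325  0.89373447 -1.57037288]
```

View pics/j_side.png

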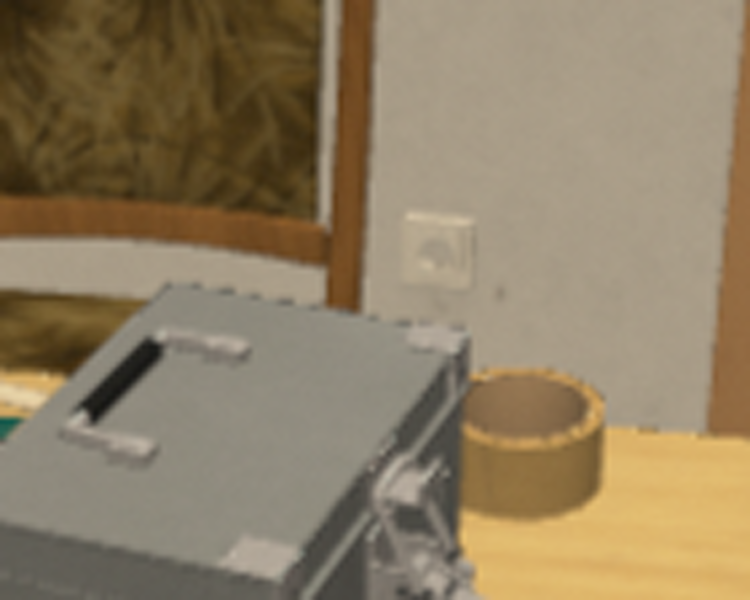

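View pics/j_wrist.png

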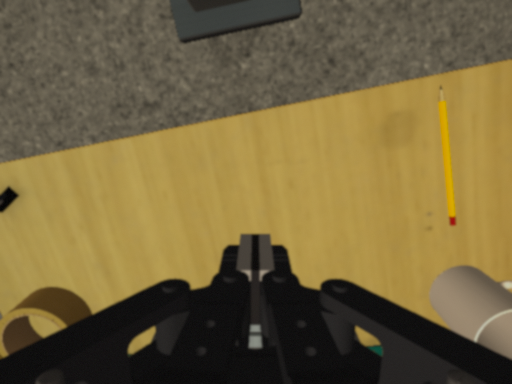

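View pics/j_top.png

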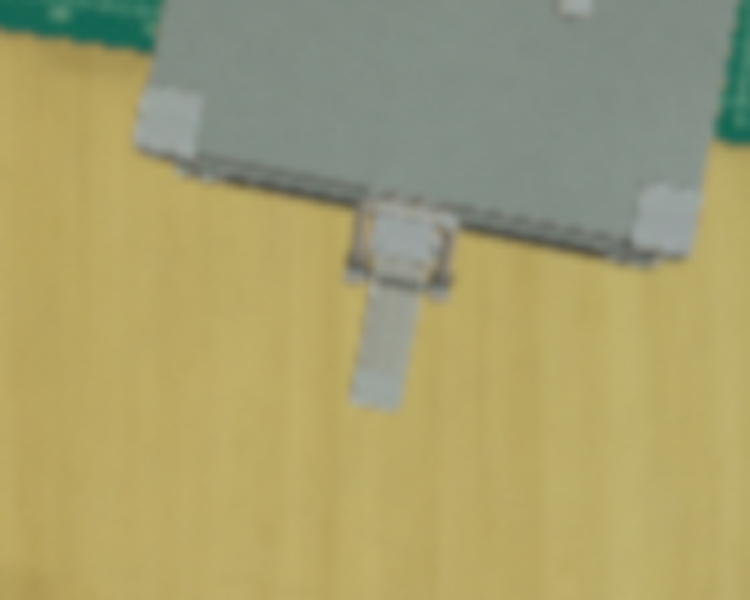

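```bash
cat >> h.py <<'E'
PT=1.0;XT=np.array([np.cos(PT),0,np.sin(PT)])
def cen(th,rr,off=2.5):
    a=th-.2; return lever(th,rr,off)+11*XT*np.clip((a-.57)/.25,-1,1)
E
python3 - <<'E'
from h import *
E=-9;q=Q(PT,-1)
for t in ((-230,0,150),(-200,0,125)): print(r.solve_ik(tcp(t,PT,E),q))
for th in (1.3,.8,.4,0): print(th,cen(th,60).round(),r.solve_ik(tcp(cen(th,60),PT,E),q) is not None)
r.reach(tcp((-230,0,150),PT,E),q)
s=r.read_state();print(s["time_s"],s["contact_force"])
im,d=optics.get_image("side");cv2.imwrite("pics/k_side.png",im[:,:,::-1])
E
```

```text
[-0.19879016  0.34512276  2.55261337  3.13672524  0.7561458  -1.5693997 ]
[-0.19830967  0.46034592  2.49934824  3.13757083  0.81810277 -1.56993173]
1.3 [-147.    0.   84.] True
0.8 [-133.    0.   53.] True
0.4 [-118.    0.   32.] True
0 [-94.   0.  31.] True
23.0333 [-0.20160829 -0.11924872  0.2353188 ]
```

View pics/k_side.png

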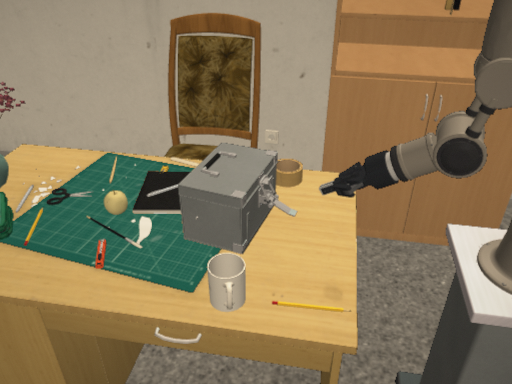

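```bash
python3 - <<'E'
from h import *
E=-9;q=Q(PT,-1)
r.move_straight(tcp(cen(1.45,66,12),PT,E),q,speed=.15,max_force=15)
for th in (1.3,1.15,1.0,.85,.7,.55,.4,.25,.1,0):
    st=r.move_straight(tcp(cen(th,62-8*(1.3-th)/1.3),PT,E),q,speed=.08,max_force=30)
    s=r.read_state();print(th,st,np.round(s["contact_force"],1),np.round(Cf(s["eef_pos"])))
    if st:break
print(s["time_s"])
im,d=optics.get_image("side");cv2.imwrite("pics/l_side.png",cv2.resize(im[140:252,200:340],(750,600),interpolation=2)[:,:,::-1])
E
```

```text
1.3 False [-0.5 -0.4  0.5] [-141.    0.   79.]
1.15 False [-1.1  1.3  0.7] [-136.    0.   71.]
1.0 False [-0.9  0.7  0.8] [-130.    0.   63.]
0.85 False [ 0.1 -0.5  0.9] [-126.   -0.   52.]
0.7 False [ 0.6 -0.3 -0.4] [-122.   -0.   42.]
0.55 False [-0.5  0.3  0.5] [-118.   -0.   33.]
0.4 False [-0.4 -0.4 -0.9] [-110.   -0.   31.]
0.25 False [-0.   0.4 -0. ] [-101.   -0.   31.]
0.1 False [-1.2  1.3 -0.1] [-93.   0.  32.]
0 False [-0.4 -0.1 -0.4] [-88.  -0.  33.]
26.6
```

View pics/l_side.png

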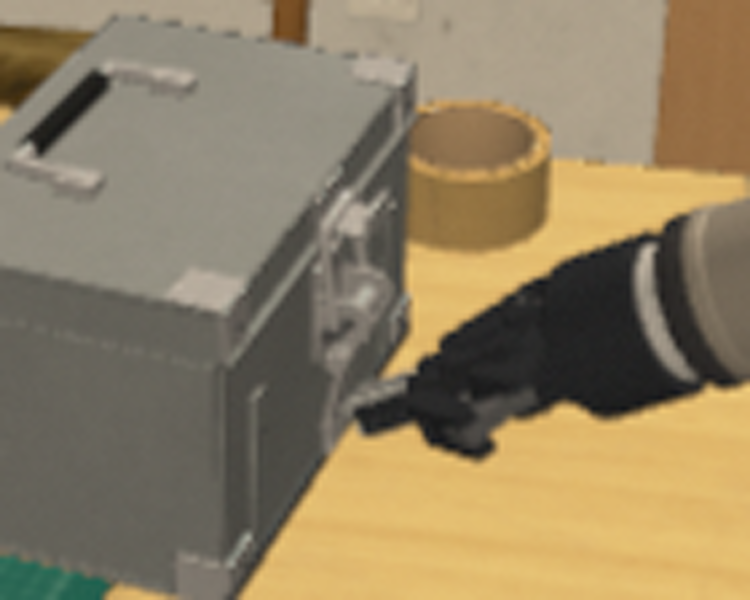

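```bash
python3 - <<'E'
from h import *
E=-9;q=Q(PT,-1)
p=Cf(r.read_state()["eef_pos"])
for i in range(8):
    p=p+[3,0,0];st=r.move_straight(W(p),q,speed=.04,max_force=15)
    s=r.read_state();print(i,st,np.round(s["contact_force"],1),np.round(Cf(s["eef_pos"]),1))
    if st or np.linalg.norm(s["contact_force"])>18:break
r.hold(.3);s=r.read_state();print(np.round(s["contact_force"],1))
p=Cf(s["eef_pos"])
r.move_straight(W(p+[-60,0,20]),q,speed=.15)
r.move_straight(W(p+[-140,0,120]),q,speed=.25)
for n,(a,b) in {"side":(140,200),"top":(140,190)}.items():
    im,d=optics.get_image(n);np.savez(f"m_{n}.npz",p=im,d=d);im=im[a:a+112,b:b+140];cv2.imwrite(f"pics/m_{n}.png",cv2.resize(im,(750,600),interpolation=2)[:,:,::-1])
print(r.read_state()["time_s"])
z=np.load("m_side.npz");X=Cf(cloud("side",z["d"]).reshape(-1,3)).reshape(384,512,3);d=z["d"]
m=(X[...,0]<-82)&(X[...,0]>-200)&(abs(X[...,1])<26)&(X[...,2]>8)&(X[...,2]<170)&(d>0)
for v,u in np.argwhere(m)[::7]: print((u,v),X[v,u].round().astype(int).tolist(),end=" ")
E
```

```text
0 False [-0.2 -1.1 -0.8] [-85.1   0.   32.5]
1 False [-5.7  2.5  2.3] [-83.5   0.1  31.7]
2 False [-16.5   2.4   5.4] [-82.8   0.2  30.4]
3 False [-26.1   4.7   7.4] [-82.    0.3  28.9]
[-24.1   4.2   7.4]
29.3083
(np.int64(265), np.int64(175)) [-85, -16, 151] (np.int64(260), np.int64(177)) [-82, 12, 160] (np.int64(272), np.int64(177)) [-105, -10, 153] (np.int64(271), np.int64(178)) [-105, -3, 154] (np.int64(267), np.int64(179)) [-94, -6, 147] (np.int64(261), np.int64(180)) [-84, 9, 150] (np.int64(268), np.int64(180)) [-102, 10, 155] (np.int64(262), np.int64(181)) [-87, 10, 149] (np.int64(269), np.int64(181)) [-106, 14, 155] (np.int64(264), np.int64(182)) [-91, 9, 146] (np.int64(260), np.int64(183)) [-86, 21, 149] (np.int64(267), np.int64(183)) [-99, 10, 146] (np.int64(266), np.int64(184)) [-98, 13, 144] (np.int64(267), np.int64(185)) [-90, -16, 124] (np.int64(267), np.int64(186)) [-90, -16, 120] (np.int64(268), np.int64(187)) [-92, -18, 117] (np.int64(262), np.int64(189)) [-85, 5, 122] (np.int64(264), np.int64(190)) [-84, -13, 109] (np.int64(261), np.int64(191)) [-89, 21, 127] (np.i
[... 852 characters left out ...]
int64(201)) [-107, 15, 99] (np.int64(266), np.int64(202)) [-100, 16, 95] (np.int64(266), np.int64(203)) [-100, 15, 91] (np.int64(264), np.int64(204)) [-93, 11, 84] (np.int64(265), np.int64(205)) [-98, 18, 87] (np.int64(259), np.int64(207)) [-83, 18, 77] (np.int64(261), np.int64(208)) [-90, 25, 80] (np.int64(264), np.int64(209)) [-98, 23, 78] (np.int64(264), np.int64(211)) [-91, 4, 57] (np.int64(264), np.int64(213)) [-89, -1, 48] (np.int64(263), np.int64(215)) [-87, 1, 42] (np.int64(262), np.int64(217)) [-88, 10, 42] (np.int64(260), np.int64(219)) [-83, 12, 36] (np.int64(262), np.int64(220)) [-86, 5, 29] (np.int64(260), np.int64(222)) [-82, 10, 25] (np.int64(259), np.int64(228)) [-82, 16, 10]
```

View pics/m_side.png

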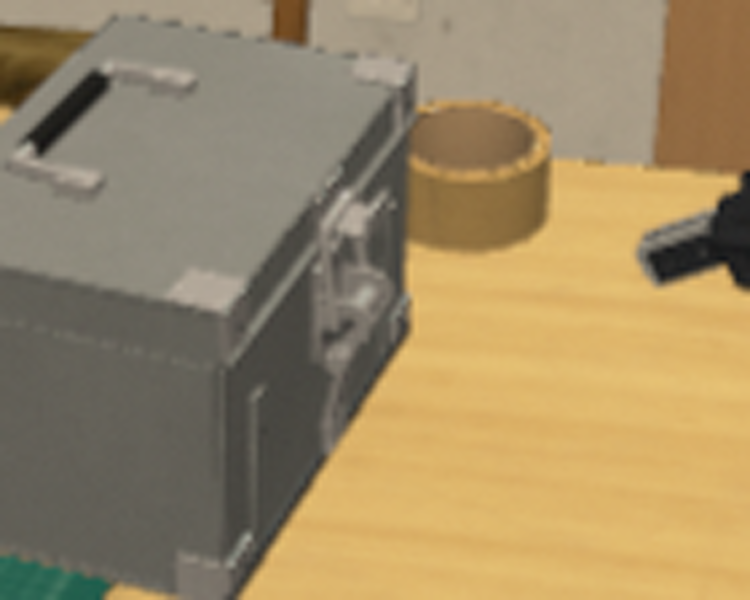

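View pics/m_top.png

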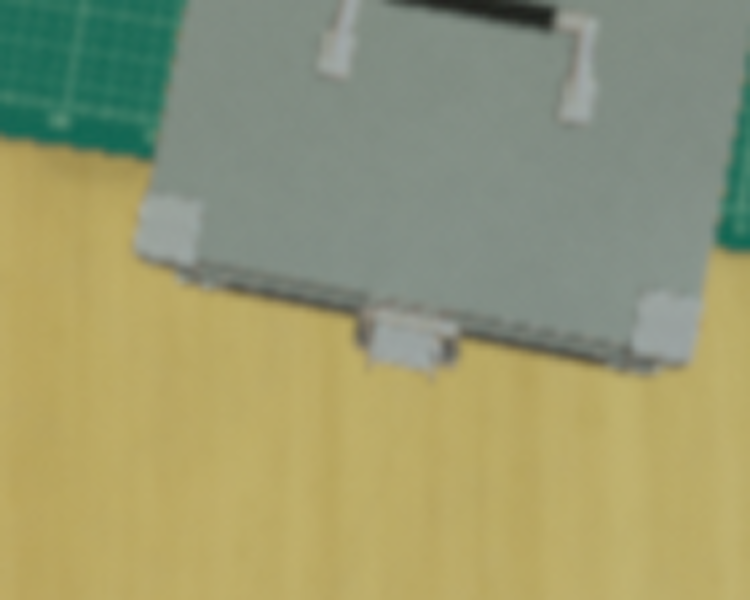

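```bash
python3 - <<'E'
from h import *
s=r.read_state();pose=(s["eef_pos"],s["eef_rot"]);im,d=optics.get_image("wrist")
X=Cf(cloud("wrist",d,pose).reshape(-1,3)).reshape(384,512,3);np.savez("n.npz",X=X,im=im)
uv=proj("wrist",W((-97,0,130)),pose).astype(int);print(uv,Cf(pose[0]))
u,v=uv;a=max(v-75,0);b=max(u-94,0);cv2.imwrite("pics/n_w.png",cv2.resize(im[a:a+150,b:b+188],(752,600),interpolation=2)[:,:,::-1]);print(a,b)
for y in (-20,0,20):
    m=(abs(X[...,1]-y)<4)&(X[...,0]>-115)&(X[...,0]<-60)&(X[...,2]>75)&(X[...,2]<170)
    q=X[m];o=np.argsort(-q[:,2]);print(y,[tuple(t.astype(int).tolist()) for t in q[o][::max(1,len(o)//28),[0,2]].round()])
E
```

```text
[255 120] [-2.20889532e+02  1.72769442e-01  1.48285830e+02]
45 161
-20 [(-65, 165), (-73, 164), (-78, 164), (-61, 163), (-81, 162), (-80, 160), (-81, 157), (-82, 154), (-80, 151), (-81, 149), (-81, 147), (-89, 144), (-90, 141), (-84, 138), (-91, 135), (-91, 131), (-93, 127), (-92, 124), (-92, 121), (-92, 116), (-93, 112), (-80, 108), (-94, 104), (-96, 99), (-98, 97), (-81, 92), (-98, 87), (-99, 85), (-101, 80)]
0 [(-73, 164), (-78, 164), (-81, 164), (-72, 163), (-81, 162), (-84, 160), (-82, 157), (-106, 155), (-107, 154), (-82, 152), (-107, 151), (-107, 150), (-81, 149), (-90, 148), (-106, 146), (-83, 125), (-85, 123), (-85, 120), (-84, 115), (-83, 110), (-83, 106), (-98, 104), (-95, 103), (-103, 101), (-105, 99), (-83, 96), (-99, 90), (-98, 83), (-96, 77)]
20 [(-65, 165), (-78, 164), (-73, 164), (-80, 163), (-80, 162), (-80, 160), (-80, 156), (-81, 153), (-81, 150), (-89, 149), (-80, 147), (-90, 145), (-89, 141), (-91, 138), (-90, 135), (-80, 131), (-92, 128), (-93, 124), (-93, 121), (-92, 117), (-94, 113), (-80, 110), (-96, 106), (-102, 101), (-95, 98), (-98, 94), (-97, 87), (-100, 85), (-101, 81)]
```

View pics/n_w.png

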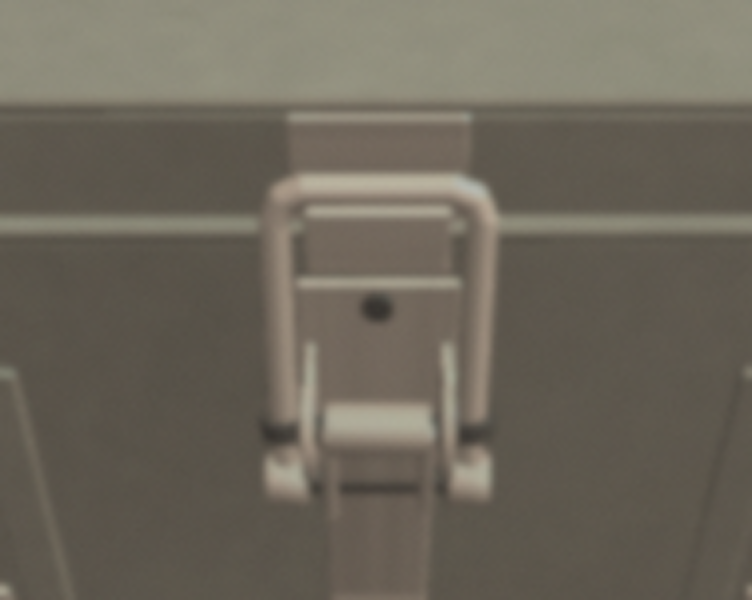

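```bash
python3 - <<'E'
from h import *
a=np.load("a_top.npz")["p"].astype(int);b,_=optics.get_image("top");D=np.abs(a-b.astype(int)).max(2)
for n,(u0,u1,v0,v1) in dict(mug=(135,195,165,215),tape=(340,392,190,240),pencil=(165,182,220,292)).items(): print(n,(D[v0:v1,u0:u1]>40).sum())
s=r.read_state();print(s["time_s"],s["contact_force"])
r.finish_job()
E
```

```text
mug 0
tape 0
pencil 0
29.4083 [-0.07866752  0.25305669 -0.03084254]
the job is handed in; nothing more can be done
```

The case is shut and clamped, and I handed the job in at 29.4 s with the arm well clear of everything. I closed the lid, swung the wire loop over the keeper, then pushed the lever down past centre to its stop, pressing at about 25 N.

**Last checks**
- **Lid:** its top measured 164.5 mm high after closing, against 165 mm when shut.
- **Lever:** its depth readings match the fully home angle.
- **Loop:** the close-up shows the bar behind the lip in the keeper's trough, at about 150 mm height, so the legs are stretched and under pull.
- **Bystanders:** the top picture shows no change at the mug, the tape or the pencil.

**What disagreed**
- **Bar position:** the bar sits about 6 mm from the lid's face, not the stated 17 mm. It is still between lip and lid. By calculation the pull still holds the lever closed, so I left it.
- **Fingertip length:** the fingertips measured about 9 mm behind the TCP, not 25 mm ahead as stated. My first closing push therefore stopped at about 0.19 rad. I re-measured and closed the lid on a second push.
- **Lever force:** the reading stayed near noise during the swing, so the clamping force itself was not confirmed. It rose only at the stop.

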